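Lean a collector plate in the draining rack

TASK

The ribbed collector plate lying ribs down on the upturned crate lid has to drain. Lean it in the free place of the draining rack, midway between the two plates already there and just as they stand: on its short end, foot in the same groove, same slope, ribs facing out and the smooth back resting on the rail. Leave it standing on its own and do not shift the two plates beside it.

Things in the scene. Friction and masses are not known exactly. Their poses are not given: they have to be found in the camera images.
- plate: Loose grey PVC plate to lean: slab 180 (x) x 60 (y) x 8 mm, 0.10-0.19 kg; four ribs along x, 100 long, 5 high, on one face; the last 40 mm at each end are bare. Origin: middle of the ribbed side, level with the rib crests; z runs from ribbed to smooth side, slab at z = 5 to 13 mm. Starts ribs down on the lid (z up). Its two short ends are alike; either may be the foot.
- plate_end1 (a point): Centre of the plate's short end face at its +x end (mid thickness).
- plate_end2 (a point): Centre of the plate's short end face at its -x end (mid thickness).
- lid: Dark grey crate lid lying upturned as a shallow tray, 300 (x) x 200 (y) mm, floor 5 mm above the table, lip 5 mm wide and 14 mm above the table all round. Fixed. Origin: centre of its underside. Two spring clips, 75 mm long and 13 mm high, lie at its two x ends.
- tub: Dark grey open tub, 300 (x) x 200 (y) x 100 mm high, rim flange 10 mm wide and high; pipe fittings up to 40 mm high inside on its +y half; clips stand on its +y rim to 50 mm above it. Fixed, steady enough to prop a plate against (friction of plate on table, tub and rack 0.5 to 0.7; a plate propped at 45 to 55 degrees stays). Origin: centre of its underside.
- tub_rim_right (a point): Middle of the outer top edge of the tub's -y rim (the side towards the lid; rim runs along the tub's x), 100 mm above the table.
- tub_rim_near (a point): Middle of the outer top edge of the tub's -x rim (the side towards the robot), 100 mm above the table.
- rack: White draining rack, front towards -x, 330 mm wide in y: base board x -80 to 70 mm, 12 mm thick; on it three ridges along y, 8 wide, 9 high, centred at x = -52.5, -29.5, -6.5 mm. A plate leans towards +x on the rail, its foot kept from sliding to -x by a ridge: slope 55, 65 or 77 degrees. End posts at y = +-159 mm, 124 mm high. Fixed. Origin: centre of its underside.
- rack_rail: The rack's steel rail, 12 mm thick, along y; origin at the middle of its axis, 35 mm to +x of the rack's origin and 112 mm above the table; axes as the rack's.
- rack_notch (a point): On the floor of the middle groove (x = -25.5 to -10.5 mm on the rack, 12 mm above the table), at the rack's mid width, which need not be the free place: the line where the lower back edge of a plate stands at 65 degrees with its foot against the middle ridge. 53 mm in front of the rail's axis.
- plate_r: Loose plate of the same kind already leaning in the middle groove at 65 degrees, ribs out, on the -y side of the free place. Origin: middle of its lower back edge; axes as the rack's (not tilted). It reaches 30 mm to each side in y and 180 mm up its slope.
- plate_l: The same on the +y side of the free place, 146 to 154 mm from plate_r, so that 86 to 94 mm are clear between them.
- plate_r_top (a point): Middle of the upper back edge of plate_r.
- plate_l_top (a point): Middle of the upper back edge of plate_l.
Things that resemble listed ones, but are neither listed nor needed, are in the scene too. What is meant by the plate is not yellow, and is the larger of those in its own colour.

How it is judged:
By the outcome, as a careful person would: the job done as asked, in the order asked, and still so for the second after the job is handed in, with the robot touching nothing.
It also fails if it takes over 61 s, if anything falls off the work surface, if the arm or the gripper's body presses on something with over 40 N, if the wrist force passes 120 N, or if a joint passes its speed limit or range.

ROBOT

A 7-joint arm with a two-finger parallel gripper is mounted at the origin on the work surface. World frame = base frame: x ahead of the robot, y to its left, z up, the work surface at z = 0. Lengths are in m, angles in rad, forces in N, time in s.
With the tool pointing down it reaches from about 0.4 to 0.85 m from the base axis. Payload 10.4 kg.
Tool frame: the origin (TCP) lies midway between the tips of the shut fingers; the grasp point (between the pads) lies 19 mm behind it (manip.hold_point_z is the distance from the TCP to the grasp point, in m); z points along the fingers, y is the line along which they close (so a half turn about z gives the same grasp; the last joint's range is limited). The gripper opens to 85 mm and grips with 20 to 120 N. Pads are 22 mm wide; open, the fingers measure 114 mm over their backs; the gripper's body (76 mm by 85 mm) begins 54 mm behind the grasp point. The pads swing forward as they close: fully open they stand 13 mm farther back than shut.
Start: joints at [1.197, 0.332, -0.065, 1.46, 0.022, 1.35, -0.088], TCP at [0.215, -0.587, 0.205] pointing down, gripper open.
Joint ranges: [-2.6, 2.6], [-0.5, 2.12], [-1.47, 1.34], [0.16, 2.42], [-1.27, 4.41], [0.06, 2.06], [-2.6, 2.6]. Speed limits (rad/s): [2.22, 2.22, 2.79, 2.79, 3.14, 3.14, 3.14].

INTERFACE

Orientations are given as a unit quaternion [x, y, z, w].
In Python, from workcell import manip, eyes, job gives the robot as it stands.
- The arm moves only by the shell command python3 -m crank 'ROWS' [FORCE]. ROWS is JSON, a list that holds one entry, the list of rows, each a list of 7 numbers: the finger opening in cm, from 0 to 8.54, then the shift along the world's x, y, z in cm, then the turn, a rotation vector about the world's x, y, z in degrees. In form: [[[hand, x, y, z, ax, ay, az], ...]]. A call has 1 to 20 rows; each row shifts and turns the commanded pose from where the row before left it; what a row does not reach is not made up. A row lasts 1/8 s, in which the tool goes at most 62.5 mm and 10.7 degrees, less where a joint would pass 70% of its speed; a pose out of reach is approached as far as the arm can. A call with a gripper value outside its range is refused whole. The fingers move at their own pace and stop on an object; FORCE is the grip in N (left out, the last holds). Time passes only in rows, so rows that do not move let the fingers close. It gives the time, the measured TCP pose, the force, the opening and the grip force at its end, in the units of the state.
- manip.get_obs(): the state, without advancing time (a new reading comes with each control period).
- eyes.camera(name): name is "scene" or "top"; returns (picture, depth): 384x512x3 uint8, red, green, blue; 384x512 float32, m along the optical axis (not along the pixel's ray), 0 where there is no reading.
- eyes.camera_params(name): a dict with "fx", "fy", "cx", "cy" (pixels), "world_from_camera" (4x4, takes a point from camera to world coordinates). Camera axes: x right, y down, z forward; pixel columns grow to the right and rows downward; lengths in m; the calibration is good to about 2 mm. A picture is of the moment at which its call begins. camera_params takes no time and is no camera call.
- job.hand_in(): hands the job in; it is judged then, once.
The state is a dict: "clock": time; "joint_pos": joint angles; "joint_velocities": joint speeds; "tau": joint torques, N m; "position": TCP position; "ee_rot": TCP orientation; "ft_force": force on the tool from outside, world axes, zero at the start; "torque": the same for the moment, N m; "grip_width": opening from 0.0 (shut) to 1.0 (fully open); "grasp_force": force on a finger pad.
Only numpy, scipy, OpenCV 4.12 (cv2) and the standard library are available. Lean on these libraries where they do the work, as an engineer would, in place of code of your own. Each camera call takes 0.05 s, during which the arm holds its last target. There are 200 camera calls.

## Working session

There is one attempt and no reset: what is moved stays moved. The work goes in short steps, Python scripts to look and compute and a shell command to move; the robot and the scene stay as the last step left them, time stands still between calls to the robot, and variables do not carry over. Pictures are saved under pics/ and viewed, at most 10 in all, crops included, and the job is handed in when it is done.

```bash
ls; mkdir -p pics; python3 - <<'E'
from workcell import manip, eyes, job
import cv2, numpy as np
for n in ("scene","top"):
    p,d=eyes.camera(n); np.savez(f"/tmp/{n}.npz",p=p,d=d)
    cv2.imwrite(f"pics/{n}0.png",cv2.cvtColor(p,cv2.COLOR_RGB2BGR))
    c=eyes.camera_params(n); print(n,{k:np.round(v,3) for k,v in c.items()})
print(manip.get_obs(), manip.hold_point_z)
E
```

```text
pics
scene {'fx': np.float64(356.405), 'fy': np.float64(356.405), 'cx': np.float64(254.172), 'cy': np.float64(192.079), 'world_from_camera': array([[ 0.043,  0.646, -0.762,  1.344],
       [ 0.999, -0.034,  0.027, -0.118],
       [-0.008, -0.763, -0.647,  0.938],
       [ 0.   ,  0.   ,  0.   ,  1.   ]])}
top {'fx': np.float64(436.826), 'fy': np.float64(436.826), 'cx': np.float64(253.821), 'cy': np.float64(194.254), 'world_from_camera': array([[ 0.026, -0.995,  0.093,  0.256],
       [-1.   , -0.024,  0.017, -0.11 ],
       [-0.015, -0.093, -0.996,  1.724],
       [ 0.   ,  0.   ,  0.   ,  1.   ]])}
{'clock': 0.1, 'joint_pos': array([ 1.19739041,  0.33280732, -0.0647381 ,  1.46082526,  0.02160523,
        1.34993836, -0.08848943]), 'joint_velocities': array([ 0.00126404, -0.00081484,  0.00010005, -0.00178405,  0.00065155,
       -0.0020678 ,  0.00028782]), 'tau': array([ 1.47686547e-03, -6.26743054e+01,  4.94115357e-02, -3.92429388e+01,
        1.64625730e-02,  6.88529253e-03,  1.01687439e-05]), 'position': array([ 0.21467275, -0.5865829 ,  0.20461179]), 'ee_rot': array([ 9.84650316e-01,  1.74537517e-01, -1.36995435e-04, -6.26383794e-04]), 'ft_force': array([ 0.54248711, -0.33916573, -0.06332481]), 'torque': array([-0.06804656,  0.01441923,  0.0142652 ]), 'grasp_force': 0.0, 'grip_width': 0.9970749436869155} 0.0187
```

View pics/scene0.png

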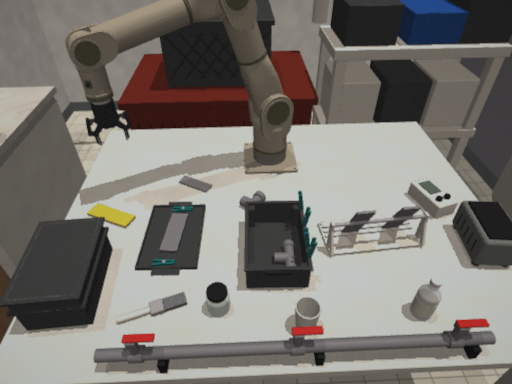

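View pics/top0.png

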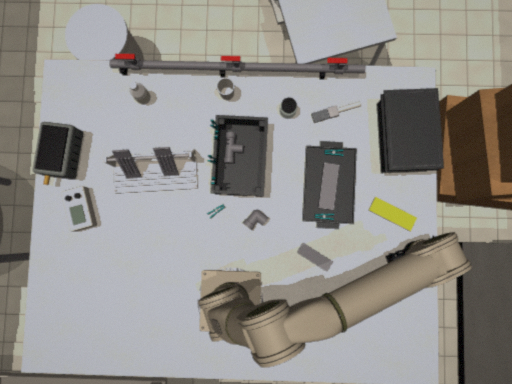

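The scene view shows three plates that could be meant:
- Grey plate on the lid, scene (175,232), top (329,186).
- Smaller grey plate on the bare table, scene (196,183), top (315,256).
- Yellow plate, scene (111,214), top (393,213).

The grey one on the lid fits: it isn't yellow, it's the larger grey one, and it lies on the lid. The rack with its two leaning plates is at scene (372,232), and the tub is at scene (277,243). I'll confirm with one enlarged crop.

```bash
cat > h.py <<'E'
import numpy as np, cv2
from workcell import manip, eyes, job
def P(n): 
    c=eyes.camera_params(n); return c["fx"],c["fy"],c["cx"],c["cy"],np.array(c["world_from_camera"])
def ray(n,u,v):
    fx,fy,cx,cy,T=P(n); return T[:3,3],T[:3,:3]@np.array([(u-cx)/fx,(v-cy)/fy,1.])
def on_z(n,u,v,z):
    o,r=ray(n,u,v); return o+r*(z-o[2])/r[2]
def cloud(n,d):
    fx,fy,cx,cy,T=P(n); v,u=np.mgrid[:384,:512]
    return np.stack([(u-cx)/fx*d,(v-cy)/fy*d,d],-1)@T[:3,:3].T+T[:3,3]
def tri(a,b):
    o1,r1=ray("scene",*a); o2,r2=ray("top",*b)
    s=np.linalg.lstsq(np.c_[r1,-r2],o2-o1,rcond=None)[0]
    p,q=o1+s[0]*r1,o2+s[1]*r2; return (p+q)/2,np.linalg.norm(p-q)
E
python3 - <<'E'
from h import *
s=np.load("/tmp/scene.npz");t=np.load("/tmp/top.npz")
def crop(z,u,v,w,h): return cv2.resize(cv2.cvtColor(z["p"][v:v+h,u:u+w],cv2.COLOR_RGB2BGR),(400,300),interpolation=cv2.INTER_CUBIC)
im=np.vstack([np.hstack([crop(s,315,190,116,87),crop(t,100,130,112,84)]),np.hstack([crop(s,130,170,120,90),crop(t,280,140,108,81)])])
cv2.imwrite("pics/crops.png",im)
C=cloud("top",t["d"]);S=cloud("scene",s["d"])
for name,u,v in [("plate",329,186),("small",315,256),("lidfloor",312,186),("table",280,210),("rack base",155,190),("rail",145,157)]: print(name,C[v,u].round(3),t["p"][v,u])
for name,u,v in [("plate",175,232),("pl_r",356,222),("pl_l",404,218)]: print(name,S[v,u].round(3),s["p"][v,u])
E
```

```text
plate [ 0.454 -0.375  0.017] [128 123 123]
small [ 0.181 -0.324  0.016] [114 109 111]
lidfloor [ 0.454 -0.309  0.009] [74 74 72]
table [ 0.356 -0.185  0.003] [184 186 193]
rack base [0.423 0.311 0.008] [170 169 175]
rail [0.535 0.328 0.116] [154 149 146]
plate [ 0.461 -0.368  0.017] [121 116 115]
pl_r [0.544 0.239 0.118] [92 89 87]
pl_l [0.533 0.4   0.117] [92 88 88]
```

View pics/crops.png

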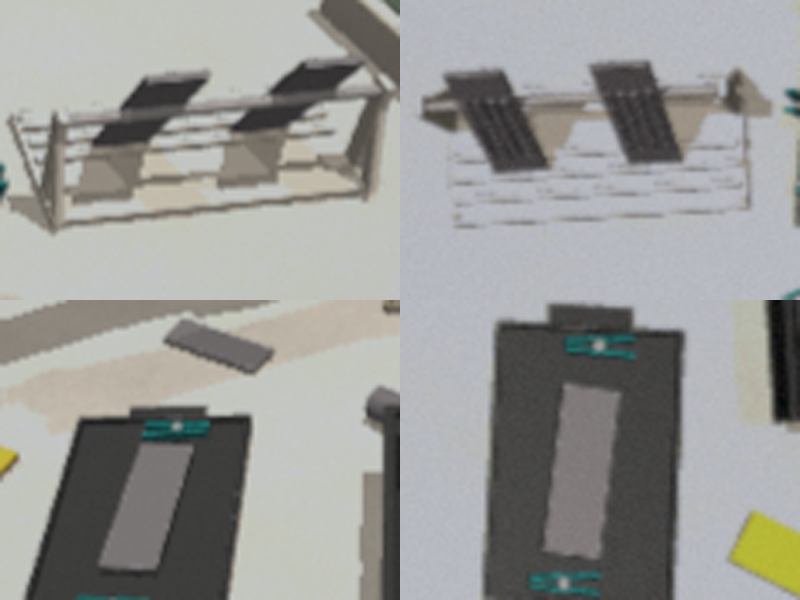

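The enlarged crops confirm it. The grey plate lies smooth side up on the lid (top ≈ (329,186)), is longer than the loose grey one at (315,256), and has teal clips beyond its ends. The rack holds two ribbed plates with upper edges at top ≈ (120,150) and (162,148), and the free place lies between them. Next I measure the plate, tub rim and rack.

```bash
python3 - <<'E'
from h import *
s=np.load("/tmp/scene.npz");t=np.load("/tmp/top.npz")
def rect(n,im,roi,lo,hi,z):
    u,v,w,h=roi; m=cv2.inRange(im[v:v+h,u:u+w],np.array(lo),np.array(hi)); m=cv2.morphologyEx(m,cv2.MORPH_OPEN,np.ones((3,3),np.uint8))
    c=max(cv2.findContours(m,0,cv2.CHAIN_APPROX_NONE)[0],key=cv2.contourArea).reshape(-1,2)+[u,v]
    w3=np.array([on_z(n,a,b,z)[:2] for a,b in c],np.float32)*1000
    r=cv2.minAreaRect(w3); print(n,np.round(r[0],1),np.round(r[1],1),round(r[2],1)); return r
rect("top",t["p"],(308,155,45,65),(98,)*3,(160,)*3,.018)
rect("scene",s["p"],(150,205,50,55),(98,)*3,(160,)*3,.018)
r=rect("top",t["p"],(208,112,64,88),(0,)*3,(95,)*3,.1); print("tub",cv2.boxPoints(r).round(0).tolist())
r=rect("top",t["p"],(300,142,60,84),(0,)*3,(95,)*3,.014); print("lid",cv2.boxPoints(r).round(0).tolist())
C=cloud("top",t["d"]); k=(C[112:202,205:275]).reshape(-1,3); k=k[(k[:,2]>.085)&(k[:,2]<.115)]
print("tub rim cloud",np.percentile(k,[1,50,99],axis=0).round(3).tolist())
for n,p in dict(l=[(112.6,151),(128,149.6)],r=[(153.8,148.2),(169.4,147.4)]).items(): print(n,[on_z("top",*q,.175).round(4).tolist() for q in p])
for n,p in dict(r=[(356.2,212.3),(375.9,210.9)],l=[(401.5,208.8),(420.5,207.5)]).items(): print(n,[on_z("scene",*q,.178).round(4).tolist() for q in p])
# rack plate dark masks, robust
for n,im,rois in (("top",t["p"],[(108,142,40,40),(149,142,40,40)]),):
  for u,v,w,h in rois:
    m=cv2.inRange(im[v:v+h,u:u+w],np.array((0,)*3),np.array((115,)*3)); ys,xs=np.nonzero(m)
    for row in range(0,h,3):
        q=xs[ys==row]
        if len(q)>6: print(row+v,q.min()+u,q.max()+u,end="; ")
    print()
m=C[140:185,105:200].reshape(-1,3); b=m[(m[:,2]>.105)&(m[:,2]<.125)]; print("rail pts",len(b),np.percentile(b,[5,50,95],axis=0).round(3).tolist())
# rail fit: top-view light pixels near row ~157
E
```

```text
top [ 455.  -372.2] [ 58.3 179. ] 83.4
scene [ 455.8 -371.8] [ 59.  178.6] 83.6
top [553.1 -18.7] [209.9 301.8] 88.9
tub [[400.0, -121.0], [702.0, -127.0], [706.0, 83.0], [404.0, 89.0]]
top [ 465.6 -376.8] [197.3 333. ] 88.0
lid [[296.0, -470.0], [629.0, -481.0], [635.0, -284.0], [303.0, -272.0]]
tub rim cloud [[0.404, -0.123, 0.086], [0.559, -0.031, 0.1], [0.705, 0.079, 0.111]]
l [[0.5444, 0.4306, 0.175], [0.5508, 0.3749, 0.175]]
r [[0.5581, 0.2817, 0.175], [0.5623, 0.2253, 0.175]]
r [[0.5608, 0.2242, 0.178], [0.5577, 0.2865, 0.178]]
l [[0.5525, 0.3685, 0.178], [0.5497, 0.4295, 0.178]]
151 113 129; 154 114 130; 157 109 134; 160 116 134; 163 108 136; 166 114 137; 169 122 138; 172 124 139; 175 125 140; 
148 155 169; 151 154 170; 154 155 171; 157 156 184; 160 158 173; 163 159 174; 166 160 175; 169 162 176; 172 163 178; 175 164 170; 
rail pts 297 [[0.508, 0.167, 0.106], [0.528, 0.319, 0.117], [0.549, 0.471, 0.124]]
```

The measurements agree across views:
- **Plate:** centre (455,−372) mm, 179×59 mm, long axis at −6.6°.
- **Tub:** right rim y≈−0.123 at x≈0.553, rim direction −1.1°.
- **Rack plates:** top edges at (.560,.254) and (.549,.401), spacing 147 mm, rack yaw about 4.5°.

Plan:
1. Pick the plate up by its sides.
2. Prop it on the tub's right rim, smooth side out, at about 52°.
3. Regrasp its upper bare end across the thickness.
4. Place it in the rack.

```bash
python3 -m crank '[[[8.54,3,2.69,-1.2,0,0,-3.34],[8.54,3,2.69,-1.2,0,0,-3.34],[8.54,3,2.69,-1.2,0,0,-3.34],[8.54,3,2.69,-1.2,0,0,-3.34],[8.54,3,2.69,-1.2,0,0,-3.34],[8.54,3,2.69,-1.2,0,0,-3.34],[8.54,3,2.69,-1.2,0,0,-3.34],[8.54,3,2.69,-1.2,0,0,-3.34],[8.54,0,0,0,0,0,0]]]' 40
cat > st.py <<'E'
from h import *
from scipy.spatial.transform import Rotation as R
o=manip.get_obs(); M=R.from_quat(o["ee_rot"]).as_matrix()
print("t",round(o["clock"],2),"p",(o["position"]*1000).round(1),"z",M[:,2].round(3),"y",M[:,1].round(3),"yaw_y",round(np.degrees(np.arctan2(M[1,1],M[0,1])),1),"q",o["joint_pos"].round(2),"F",o["ft_force"].round(1),"w",round(o["grip_width"]*85.4,1),"g",round(o["grasp_force"],1))
E
python3 st.py
```

```text
clock: 1.23
position: [0.457, -0.3678, 0.1079]
ee_rot: [0.998, -0.055, -0.0, -0.001]
ft_force: [0.3, -0.0, 0.2]
grip_width: 0.998
grasp_force: 0.0
t 1.23 p [ 457.  -367.8  107.9] z [-0.001  0.003 -1.   ] y [-0.11  -0.994 -0.003] yaw_y -96.3 q [ 0.76  0.33 -0.19  1.68  0.06  1.14 -1.13] F [ 0.3 -0.   0.2] w 85.2 g 0.0
```

```bash
python3 -m crank '[[[7.4,-0.15,-0.4,-2.4,0,0,-0.3],[7.4,0,0,-2.4,0,0,0],[7.4,0,0,-2.4,0,0,0],[7.4,0,0,-1.6,0,0,0],[7.4,0,0,-1,0,0,0],[7.4,0,0,-0.4,0,0,0],[7.4,0,0,0,0,0,0]]]' 40; python3 st.py
```

```text
clock: 2.1
position: [0.4535, -0.3759, 0.0076]
ee_rot: [0.998, -0.06, 0.0, 0.0]
ft_force: [0.1, -0.3, 0.2]
grip_width: 0.868
grasp_force: 0.0
t 2.1 p [ 453.5 -375.9    7.6] z [ 0. -0. -1.] y [-0.12  -0.993  0.   ] yaw_y -96.9 q [ 0.76  0.45 -0.17  1.75  0.09  0.95 -1.15] F [ 0.1 -0.3  0.2] w 74.1 g 0.0
```

```bash
python3 -m crank '[[[5.4,0,0,-0.2,0,0,0],[5.4,0,0,0,0,0,0],[5.4,0,0,0,0,0,0],[5.4,0,0,0,0,0,0]]]' 60; python3 st.py
```

```text
clock: 2.6
position: [0.4533, -0.3758, 0.0055]
ee_rot: [0.998, -0.06, 0.0, 0.0]
ft_force: [0.3, -0.8, 0.1]
grip_width: 0.628
grasp_force: 0.0
t 2.6 p [ 453.3 -375.8    5.5] z [ 0. -0. -1.] y [-0.121 -0.993  0.   ] yaw_y -96.9 q [ 0.76  0.45 -0.17  1.75  0.09  0.95 -1.15] F [ 0.3 -0.8  0.1] w 53.7 g 0.0
```

```bash
python3 - <<'E'
from h import *
out=[]
for n,(u,v,w,h) in (("scene",(140,180,80,90)),("top",(290,140,90,90))):
    p,d=eyes.camera(n); out.append(cv2.resize(cv2.cvtColor(p[v:v+h,u:u+w],cv2.COLOR_RGB2BGR),(400,450),interpolation=cv2.INTER_CUBIC))
cv2.imwrite("pics/grasp1.png",np.hstack(out))
E
```

```text
(no output)
```

View pics/grasp1.png

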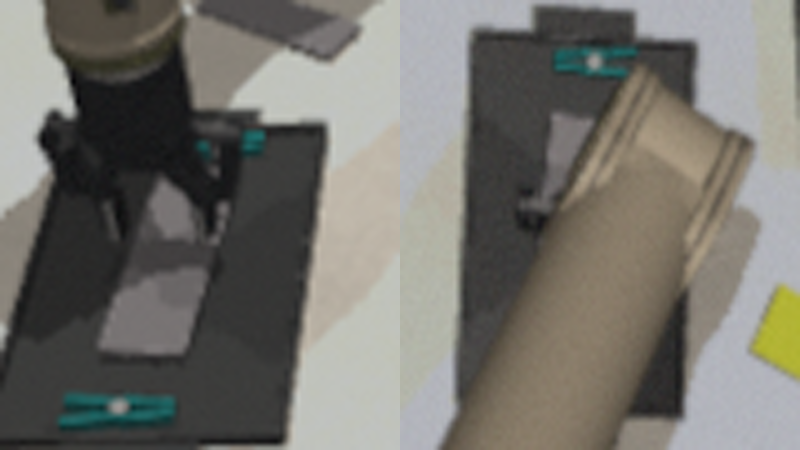

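The fingers stand on both sides of the plate (tips at crop (120,235) and (213,232)), but there is no contact at 54 mm. I'll go a little lower and re-centre toward +y, open, then close fully.

```bash
python3 -m crank '[[[7.2,0,0,0,0,0,0],[7.2,0.1,0.3,0,0,0,0],[7.2,0,0,-0.2,0,0,0],[7.2,0,0,-0.2,0,0,0],[7.2,0,0,0,0,0,0]]]' 40; python3 st.py
```

```text
clock: 3.32
position: [0.4541, -0.3727, 0.001]
ee_rot: [0.998, -0.06, -0.0, -0.0]
ft_force: [0.1, 0.4, -0.1]
grip_width: 0.843
grasp_force: 0.0
t 3.33 p [ 454.1 -372.7    1. ] z [-0.  0. -1.] y [-0.121 -0.993 -0.   ] yaw_y -96.9 q [ 0.75  0.45 -0.18  1.76  0.09  0.94 -1.15] F [ 0.1  0.4 -0.1] w 72.0 g 0.0
```

```bash
python3 -m crank '[[[4.5,0,0,0,0,0,0],[4.5,0,0,0,0,0,0],[4.5,0,0,0,0,0,0],[4.5,0,0,0,0,0,0]]]' 40; python3 st.py
```

```text
clock: 3.82
position: [0.4543, -0.3728, 0.0014]
ee_rot: [0.998, -0.06, 0.0, 0.0]
ft_force: [-0.7, -0.8, -0.8]
grip_width: 0.525
grasp_force: 0.0
t 3.83 p [ 454.3 -372.8    1.4] z [ 0. -0. -1.] y [-0.121 -0.993  0.   ] yaw_y -96.9 q [ 0.75  0.45 -0.18  1.76  0.09  0.94 -1.15] F [-0.7 -0.8 -0.8] w 44.8 g 0.0
```

```bash
python3 - <<'E'
from h import *
p,d=eyes.camera("scene"); u,v,w,h=145,190,64,64
cv2.imwrite("pics/grasp2.png",cv2.resize(cv2.cvtColor(p[v:v+h,u:u+w],cv2.COLOR_RGB2BGR),(576,576),interpolation=cv2.INTER_CUBIC))
E
```

```text
(no output)
```

View pics/grasp2.png

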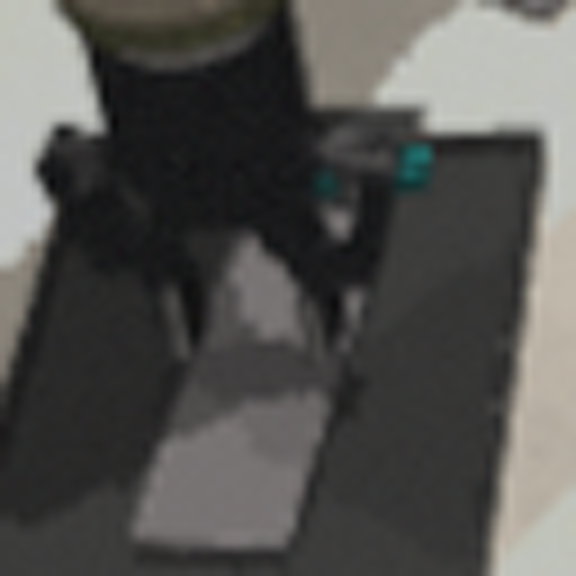

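In the crop both fingers are over the plate (grey shows outside each finger, at (178,320) and (350,310)), so the tips are above the slab. I'll open and go lower in small, force-checked steps.

```bash
python3 -m crank '[[[7.3,0,0,0,0,0,0],[7.3,0,0,0,0,0,0],[7.3,0,0,0,0,0,0],[7.3,0,0,-0.2,0,0,0],[7.3,0,0,-0.2,0,0,0],[7.3,0,0,-0.2,0,0,0]]]' 40; python3 st.py
```

```text
clock: 4.62
position: [0.4543, -0.3728, -0.0049]
ee_rot: [0.998, -0.06, -0.0, 0.0]
ft_force: [-0.9, -0.4, 0.4]
grip_width: 0.85
grasp_force: 0.0
t 4.62 p [ 454.3 -372.8   -4.9] z [-0. -0. -1.] y [-0.121 -0.993  0.   ] yaw_y -96.9 q [ 0.75  0.46 -0.17  1.76  0.1   0.93 -1.15] F [-0.9 -0.4  0.4] w 72.6 g 0.0
```

```bash
python3 -m crank '[[[4.5,0,0,0,0,0,0],[4.5,0,0,0,0,0,0],[4.5,0,0,0,0,0,0]]]' 40; python3 st.py
```

```text
clock: 5.0
position: [0.4543, -0.3728, -0.0046]
ee_rot: [0.998, -0.06, 0.0, 0.0]
ft_force: [-0.2, 1.5, -0.6]
grip_width: 0.53
grasp_force: 0.0
t 5.0 p [ 454.3 -372.8   -4.6] z [ 0. -0. -1.] y [-0.121 -0.993  0.   ] yaw_y -96.9 q [ 0.75  0.46 -0.17  1.76  0.1   0.93 -1.15] F [-0.2  1.5 -0.6] w 45.2 g 0.0
```

```bash
python3 - <<'E'
from h import *
p,d=eyes.camera("scene"); S=cloud("scene",d)
R=S[195:262,150:205].reshape(-1,3); c=p[195:262,150:205].reshape(-1,3).mean(1)
k=(R[:,2]>.022)&(R[:,2]<.06)
print("near-tip pts"); print((R[k][np.argsort(R[k][:,2])][:40:2]*1000).round(0).tolist())
u,v,w,h=150,195,60,60
a=cv2.resize(cv2.cvtColor(p[v:v+h,u:u+w],cv2.COLOR_RGB2BGR),(500,500),interpolation=cv2.INTER_CUBIC); cv2.imwrite("pics/g3.png",np.clip(a.astype(int)*2,0,255).astype(np.uint8))
m=((c>98)&(c<160)&(R[:,2]>.008)&(R[:,2]<.03)); q=R[m]; print("plate z",np.percentile(q[:,2],[5,50,95]).round(4),"x",q[:,0].min(),q[:,0].max())
E
```

```text
near-tip pts
[[532.0, -365.0, 22.0], [447.0, -393.0, 23.0], [459.0, -395.0, 26.0], [443.0, -393.0, 29.0], [463.0, -400.0, 30.0], [467.0, -347.0, 31.0], [460.0, -401.0, 32.0], [455.0, -408.0, 32.0], [442.0, -392.0, 33.0], [462.0, -396.0, 34.0], [453.0, -394.0, 34.0], [471.0, -343.0, 35.0], [450.0, -394.0, 36.0], [456.0, -407.0, 38.0], [462.0, -396.0, 38.0], [448.0, -394.0, 39.0], [465.0, -398.0, 42.0], [468.0, -342.0, 42.0], [468.0, -346.0, 43.0], [462.0, -395.0, 44.0]]
plate z [0.0135 0.0174 0.0203] x 0.31182145994272026 0.5927630771846331
```

View pics/g3.png

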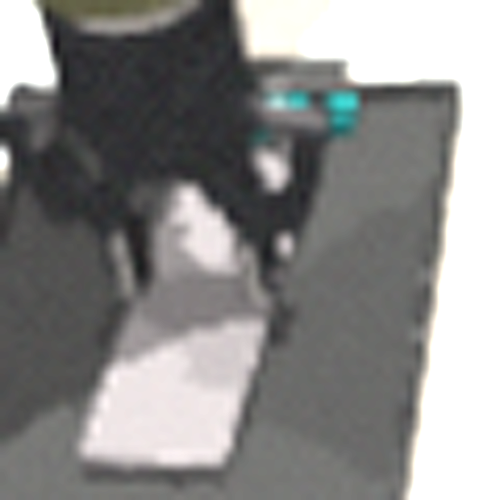

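The inner finger faces sit at y≈−394 and −346, and the lowest finger points are only about 22 mm high. The tips are farther back from the TCP than I assumed, so I keep lowering with force checks.

```bash
python3 -m crank '[[[7.3,0,0,0,0,0,0],[7.3,0,0,0,0,0,0],[7.3,0,0,-0.2,0,0,0],[7.3,0,0,-0.2,0,0,0],[7.3,0,0,-0.2,0,0,0]]]' 40; python3 st.py
```

```text
clock: 5.68
position: [0.4542, -0.3727, -0.0109]
ee_rot: [0.998, -0.06, -0.0, -0.0]
ft_force: [0.0, 0.2, 0.6]
grip_width: 0.85
grasp_force: 0.0
t 5.67 p [ 454.2 -372.7  -10.9] z [-0.  0. -1.] y [-0.12  -0.993 -0.   ] yaw_y -96.9 q [ 0.75  0.47 -0.17  1.76  0.1   0.92 -1.16] F [0.  0.2 0.6] w 72.6 g 0.0
```

```bash
python3 -m crank '[[[5,0,0,0,0,0,0],[5,0,0,0,0,0,0],[5,0,0,0,0,0,0]]]' 40; python3 st.py
```

```text
clock: 6.05
position: [0.4543, -0.3728, -0.0106]
ee_rot: [0.998, -0.06, 0.0, 0.0]
ft_force: [1.0, -0.7, 0.2]
grip_width: 0.579
grasp_force: 0.0
t 6.05 p [ 454.3 -372.8  -10.6] z [ 0. -0. -1.] y [-0.121 -0.993  0.   ] yaw_y -96.9 q [ 0.75  0.47 -0.17  1.76  0.1   0.92 -1.16] F [ 1.  -0.7  0.2] w 49.4 g 0.0
```

```bash
python3 -m crank '[[[7.3,0,0,0,0,0,0],[7.3,0,0,0,0,0,0],[7.3,0,0,-0.2,0,0,0],[7.3,0,0,-0.2,0,0,0],[7.3,0,0,-0.1,0,0,0]]]' 40; python3 st.py
```

```text
clock: 6.68
position: [0.4542, -0.3726, -0.0159]
ee_rot: [0.998, -0.06, -0.0, -0.0]
ft_force: [0.0, 1.0, -0.3]
grip_width: 0.854
grasp_force: 0.0
t 6.67 p [ 454.2 -372.6  -15.9] z [-0.  0. -1.] y [-0.12  -0.993 -0.   ] yaw_y -96.9 q [ 0.75  0.48 -0.17  1.77  0.1   0.91 -1.16] F [ 0.   1.  -0.3] w 73.0 g 0.0
```

```bash
python3 -m crank '[[[5,0,0,0,0,0,0],[5,0,0,0,0,0,0],[5,0,0,0,0,0,0]]]' 40; python3 st.py
```

```text
clock: 7.05
position: [0.4544, -0.3728, -0.0153]
ee_rot: [0.998, -0.06, 0.0, 0.0]
ft_force: [-0.5, 1.8, 4.9]
grip_width: 0.677
grasp_force: 42.6
t 7.05 p [ 454.4 -372.8  -15.3] z [ 0. -0. -1.] y [-0.121 -0.993  0.   ] yaw_y -96.9 q [ 0.75  0.48 -0.17  1.77  0.1   0.91 -1.16] F [-0.5  1.8  4.9] w 57.8 g 42.6
```

Contact at last (57.8 mm, 43 N). The tips evidently sit about 30 mm behind the reported TCP here, so this grip is shallow. I'll go 5 mm deeper.

```bash
python3 -m crank '[[[7.3,0,0,0,0,0,0],[7.3,0,0,0,0,0,0],[7.3,0,0,-0.2,0,0,0],[7.3,0,0,-0.2,0,0,0],[7.3,0,0,-0.1,0,0,0],[5,0,0,0,0,0,0],[5,0,0,0,0,0,0],[5,0,0,0,0,0,0]]]' 60; python3 st.py
```

```text
clock: 8.05
position: [0.4545, -0.373, -0.0203]
ee_rot: [0.998, -0.06, 0.0, 0.0]
ft_force: [-0.5, -0.5, 3.7]
grip_width: 0.675
grasp_force: 64.6
t 8.05 p [ 454.5 -373.   -20.3] z [ 0.001 -0.    -1.   ] y [-0.121 -0.993  0.   ] yaw_y -96.9 q [ 0.75  0.48 -0.17  1.77  0.1   0.9  -1.16] F [-0.5 -0.5  3.7] w 57.6 g 64.6
```

```bash
python3 -m crank '[[[5,0,0,2,0,0,0],[5,0,0,5,0,0,0],[5,0,0,5,0,0,0],[5,0,0,5,0,0,0],[5,0,0,5,0,0,0],[5,0.755,1.83,0,0,0,9.58],[5,0.755,1.83,0,0,0,9.58],[5,0.755,1.83,0,0,0,9.58],[5,0.755,1.83,0,0,0,9.58],[5,0.755,1.83,0,0,0,9.58],[5,0.755,1.83,0,0,0,9.58],[5,0.755,1.83,0,0,0,9.58],[5,0.755,1.83,0,0,0,9.58],[5,0.755,1.83,0,0,0,9.58],[5,0.755,1.83,0,0,0,9.58],[5,0,0,0,0,0,0]]]'; python3 st.py
```

```text
clock: 10.05
position: [0.5302, -0.1881, 0.2003]
ee_rot: [0.713, 0.701, 0.0, 0.0]
ft_force: [0.5, 0.3, -1.3]
grip_width: 0.683
grasp_force: 64.8
t 10.05 p [ 530.2 -188.1  200.3] z [ 0.001  0.    -1.   ] y [ 1.    -0.017  0.001] yaw_y -1.0 q [ 0.68  0.23 -0.49  1.62  0.11  1.32  0.16] F [ 0.5  0.3 -1.3] w 58.4 g 64.8
```

```bash
python3 -m crank '[[[5,0,0,0,8.67,0,0],[5,0,0,0,8.67,0,0],[5,0,0,0,8.67,0,0],[5,0,0,0,8.67,0,0],[5,0,0,0,8.67,0,0],[5,0,0,0,8.67,0,0],[5,0,0,0,0,0,0]]]'; python3 st.py; python3 - <<'E'
from h import *
p,d=eyes.camera("scene"); np.savez("/tmp/s2.npz",p=p,d=d); u,v,w,h=140,100,200,190
cv2.imwrite("pics/tilt.png",cv2.resize(cv2.cvtColor(p[v:v+h,u:u+w],cv2.COLOR_RGB2BGR),(600,570),interpolation=cv2.INTER_CUBIC))
E
```

```text
clock: 10.92
position: [0.5281, -0.1929, 0.1961]
ee_rot: [0.645, 0.626, 0.306, -0.315]
ft_force: [-1.0, 0.6, -1.2]
grip_width: 0.675
grasp_force: 64.8
t 10.93 p [ 528.1 -192.9  196.1] z [ 0.001  0.789 -0.614] y [ 1.    -0.019 -0.023] yaw_y -1.1 q [ 0.99  0.69 -0.48  1.33 -0.46  1.7   0.56] F [-1.   0.6 -1.2] w 57.7 g 64.8
```

View pics/tilt.png

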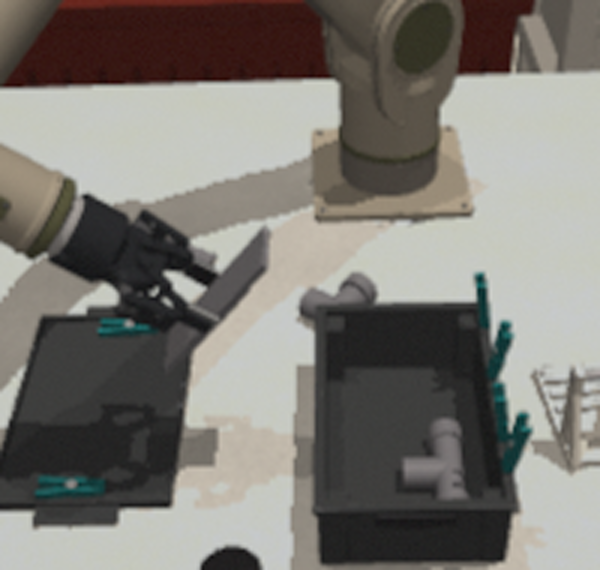

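The plate is held at the fingertips and tilted with +y end up; upper end at crop (268,240), lower end at about (165,370), tub at right. I'll check its position from depth before lowering.

```bash
python3 - <<'E'
from h import *
z=np.load("/tmp/s2.npz"); S=cloud("scene",z["d"]); c=z["p"].astype(int)
u0,v0,u1,v1=192,172,233,228
R=S[v0:v1,u0:u1].reshape(-1,3)*1000; 
k=(R[:,0]>490)&(R[:,0]<570)&(R[:,2]>60)
R=R[k]; U=np.array([0,.616,.788]);N=np.array([0,-.788,.616])
TCP=np.array([528.1,-192.9,196.1]); q=R-TCP
a=q@U;b=q@N;h,e=np.histogram(b,bins=range(-20,90,4)); print(dict(zip(e[:-1].tolist(),h.tolist())))
for lo in range(-110,110,15):
    m=(a>lo)&(a<lo+15)&(b<45); 
    if m.any(): print(lo,m.sum(),"b",np.percentile(b[m],[5,50,95]).round(0),"x",np.percentile(R[m,0],[5,95]).round(0))
for uv in [(229,178),(229.3,186),(195,225)]:
    o,r=ray("scene",*uv); p=(o+r*(.558-o[0])/r[0])*1000; print(uv,p.round(0),((p-TCP)@U).round(0),((p-TCP)@N).round(0))
E
```

```text
{-20: 0, -16: 0, -12: 0, -8: 0, -4: 0, 0: 0, 4: 0, 8: 0, 12: 0, 16: 0, 20: 1, 24: 14, 28: 44, 32: 75, 36: 339, 40: 15, 44: 17, 48: 16, 52: 14, 56: 13, 60: 15, 64: 16, 68: 11, 72: 13, 76: 15, 80: 14, 84: 17}
-95 18 b [31. 37. 37.] x [504. 557.]
-80 38 b [32. 37. 38.] x [507. 557.]
-65 29 b [32. 37. 38.] x [516. 558.]
-50 28 b [28. 36. 38.] x [529. 557.]
-35 22 b [25. 36. 37.] x [501. 559.]
-20 22 b [33. 37. 42.] x [499. 569.]
-5 52 b [31. 37. 44.] x [499. 568.]
10 54 b [29. 37. 43.] x [498. 562.]
25 46 b [27. 37. 38.] x [509. 560.]
40 49 b [28. 37. 38.] x [506. 561.]
55 44 b [31. 37. 39.] x [506. 561.]
70 46 b [33. 37. 38.] x [506. 561.]
85 45 b [31. 36. 38.] x [505. 560.]
(229, 178) [ 558. -159.  326.] 123.0 53.0
(229.3, 186) [ 558. -160.  297.] 100.0 36.0
(195, 225) [ 558. -274.  145.] -90.0 33.0
```

```bash
python3 -m crank '[[[5,0.05,0.66,-2.3,0,0,0],[5,0.05,0.66,-2.3,0,0,0],[5,0.05,0.66,-2.3,0,0,0],[5,0,0.66,-2.3,0,0,0],[5,0,0.66,-2.3,0,0,0],[5,0,0,0,0,0,0]]]'; python3 st.py; python3 - <<'E'
from h import *
p,d=eyes.camera("scene"); np.savez("/tmp/s3.npz",p=p,d=d); S=cloud("scene",d).reshape(-1,3)*1000
T=manip.get_obs()["position"]*1000; q=S-T; U=np.array([0,.616,.788]);N=np.array([0,-.788,.616])
a=q@U;b=q@N; k=(abs(q[:,0])<35)&(b>30)&(b<41)&(abs(a)<115)&(S[:,2]>20)
print("a",np.percentile(a[k],[0,1,5,95,99,100]).round(1)); h,e=np.histogram(a[k],bins=np.r_[-112:-70:3,70:113:3]);print(list(zip(e.tolist(),h.tolist())))
k=(abs(q[:,0])<120)&(abs(S[:,2]-100)<8)&(S[:,1]>-140)&(S[:,1]<-100); print("rim y",np.percentile(S[k,1],[1,5,20,50]).round(1))
for x in(450,530,600):
    m=k&(abs(S[:,0]-x)<25); print(x,np.percentile(S[m,1],[2,10]).round(1),m.sum())
E
```

```text
clock: 11.72
position: [0.5312, -0.1556, 0.0849]
ee_rot: [0.642, 0.63, 0.306, -0.313]
ft_force: [-0.8, -0.3, 0.2]
grip_width: 0.684
grasp_force: 64.8
t 11.72 p [ 531.2 -155.6   84.9] z [-0.002  0.787 -0.617] y [ 1.    -0.01  -0.016] yaw_y -0.6 q [ 0.96  0.77 -0.48  1.45 -0.43  1.5   0.65] F [-0.8 -0.3  0.2] w 58.4 g 64.8
a [-90.8 -84.8 -75.5  89.6  93.1  93.8]
[(-112, 0), (-109, 0), (-106, 0), (-103, 0), (-100, 0), (-97, 0), (-94, 0), (-91, 1), (-88, 3), (-85, 6), (-82, 7), (-79, 4), (-76, 8), (-73, 306), (70, 8), (73, 8), (76, 12), (79, 7), (82, 11), (85, 8), (88, 16), (91, 15), (94, 0), (97, 0), (100, 0), (103, 0), (106, 0), (109, 0)]
rim y [-122.  -121.2 -118.6 -114.9]
450 [-118.1 -117.7] 42
530 [-119.9 -119.6] 45
600 [-121.6 -121.2] 49
```

```bash
python3 -m crank '[[[5,0,1,-1.1,0,0,0],[5,0,0.8,-1.0,0,0,0],[5,0,0.4,-0.7,0,0,0],[5,0,0.2,-0.3,0,0,0],[5,0,0,0,0,0,0]]]'; python3 st.py
```

```text
clock: 12.4
position: [0.5313, -0.1327, 0.0532]
ee_rot: [0.642, 0.629, 0.307, -0.313]
ft_force: [0.6, -0.9, -1.0]
grip_width: 0.681
grasp_force: 64.8
t 12.4 p [ 531.3 -132.7   53.2] z [ 0.     0.788 -0.615] y [ 1.    -0.012 -0.016] yaw_y -0.7 q [ 0.95  0.79 -0.48  1.5  -0.43  1.43  0.67] F [ 0.6 -0.9 -1. ] w 58.2 g 64.8
```

```bash
python3 -m crank '[[[5,0,0,-0.1,0,0,0],[5,0,0,-0.1,0,0,0],[5,0,0,-0.1,0,0,0],[5,0,0,0,0,0,0]]]'; python3 st.py
```

```text
clock: 12.9
position: [0.5314, -0.1325, 0.0507]
ee_rot: [0.641, 0.629, 0.307, -0.313]
ft_force: [-0.7, 0.7, 2.1]
grip_width: 0.684
grasp_force: 65.0
t 12.9 p [ 531.4 -132.5   50.7] z [ 0.     0.789 -0.615] y [ 1.    -0.012 -0.015] yaw_y -0.7 q [ 0.95  0.79 -0.48  1.51 -0.43  1.42  0.67] F [-0.7  0.7  2.1] w 58.4 g 65.0
```

```bash
python3 -m crank '[[[5,0,0.15,0.05,0,0,0],[5,0,0.15,0,0,0,0],[5,0,0.1,0,0,0,0],[5,0,0.1,0,0,0,0],[5,0,0,0,0,0,0]]]'; python3 st.py
```

```text
clock: 13.52
position: [0.5314, -0.1284, 0.0509]
ee_rot: [0.642, 0.629, 0.307, -0.313]
ft_force: [-1.1, -4.8, 1.3]
grip_width: 0.681
grasp_force: 65.4
t 13.53 p [ 531.4 -128.4   50.9] z [ 0.001  0.788 -0.616] y [ 1.    -0.013 -0.015] yaw_y -0.7 q [ 0.95  0.79 -0.48  1.51 -0.43  1.42  0.67] F [-1.1 -4.8  1.3] w 58.2 g 65.4
```

Foot and rim contact are both felt (Fy −4.8 N). Now I release and back out along the plate normal.

```bash
python3 -m crank '[[[6.4,0,0,0,0,0,0],[7.6,0,0,0,0,0,0],[7.6,0,0,0,0,0,0],[7.6,0,-0.8,0.6,0,0,0],[7.6,0,-1.6,1.2,0,0,0],[7.6,0,-3.2,2.5,0,0,0],[7.6,0,-2.5,4.5,0,0,0],[7.6,0,0,5.5,0,0,0],[7.6,0,0,5.5,0,0,0]]]' 40; python3 st.py; python3 - <<'E'
from h import *
out=[]
for n,(u,v,w,h) in (("scene",(180,150,120,135)),("top",(200,100,120,135))):
    p,d=eyes.camera(n); np.savez(f"/tmp/{n}4.npz",p=p,d=d); out.append(cv2.resize(cv2.cvtColor(p[v:v+h,u:u+w],cv2.COLOR_RGB2BGR),(400,450),interpolation=cv2.INTER_CUBIC))
cv2.imwrite("pics/prop.png",np.hstack(out))
E
```

```text
clock: 14.65
position: [0.531, -0.2095, 0.2509]
ee_rot: [0.642, 0.629, 0.307, -0.313]
ft_force: [-0.2, -0.0, 0.2]
grip_width: 0.885
grasp_force: 0.0
t 14.65 p [ 531.  -209.5  250.9] z [ 0.001  0.788 -0.616] y [ 1.    -0.013 -0.015] yaw_y -0.7 q [ 0.99  0.67 -0.48  1.23 -0.47  1.8   0.52] F [-0.2 -0.   0.2] w 75.6 g 0.0
```

View pics/prop.png

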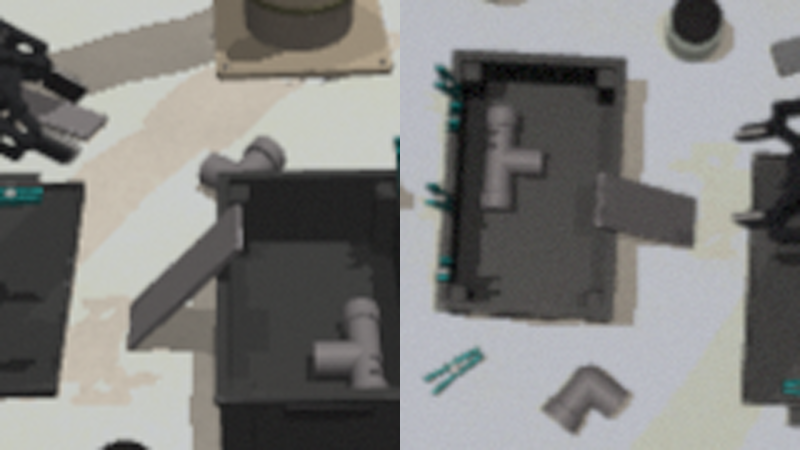

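The plate stands propped on the rim at about 52°: foot at crop-left (135,340), upper end at (240,215), and in the top view upper edge at px (260,152)–(261,167). Now I fit its plane and upper end for the regrasp.

```bash
cat > plane.py <<'E'
from h import *
from scipy.spatial.transform import Rotation as R
z=np.load("/tmp/top4.npz"); S=cloud("top",z["d"])*1000
K=S[150:176,256:292].reshape(-1,3); k=(K[:,2]>25)&(K[:,1]<-105)&(K[:,1]>-210)&(K[:,0]>480)&(K[:,0]<580)
K=K[k]
for _ in range(5):
    c=K.mean(0); n=np.linalg.svd(K-c)[2][2]; n*=np.sign(n[2]); e=abs((K-c)@n); K=K[e<max(2.5,2*e.std())]
print("n",n.round(3),"rms",((K-c)@n).std().round(2),len(K),"slope",np.degrees(np.arccos(n[2])).round(1),"az",np.degrees(np.arctan2(n[1],n[0])).round(1))
def onp(cam,u,v):
    o,r=ray(cam,u,v);o=o*1000;r=r*1000; return o+r*((c-o)@n)/(r@n)
for uv in [(260,152.5),(260.6,167.5),(288.5,160),(288,174.3)]: print(uv,onp("top",*uv).round(1))
T=manip.get_obs(); M=R.from_quat(T["ee_rot"])
w=np.array([1,-.02,0]);w-=n*(w@n);w/=np.linalg.norm(w); d=np.cross(n,w); d*=-np.sign(d[2]); 
y=n; zt=d; x=np.cross(y,zt); G=R.from_matrix(np.c_[x,y,zt]); print("d",d.round(3),"x",x.round(3))
print("rotvec deg",np.degrees((G*M.inv()).as_rotvec()).round(1))
E
python3 plane.py
```

```text
n [-0.02  -0.779  0.627] rms 1.24 279 slope 51.2 az -91.5
(260, 152.5) [ 556.5 -101.8  146.9]
(260.6, 167.5) [ 502.1 -105.3  140.8]
(288.5, 160) [ 555.7 -215.     6.3]
(288, 174.3) [ 498.4 -214.1    5.6]
d [-0.013 -0.627 -0.779] x [ 1.    -0.023  0.003]
rotvec deg [-69.8  11.9 -97.8]
```

```bash
python3 -m crank '[[[3,0,0.6,1,-4.99,0.85,-6.99],[3,0,1,0.5,-4.99,0.85,-6.99],[3,0,1,0.5,-4.99,0.85,-6.99],[3,0,1,0.5,-4.99,0.85,-6.99],[3,0,1,0.5,-4.99,0.85,-6.99],[3,0,1,0.5,-4.99,0.85,-6.99],[3,0,1,0.5,-4.99,0.85,-6.99],[3,0,1,0,-4.99,0.85,-6.99],[3,0,1,0,-4.99,0.85,-6.99],[3,0,1,0,-4.99,0.85,-6.99],[3,0,1,0,-4.99,0.85,-6.99],[3,0,1.2,0,-4.99,0.85,-6.99],[3,0,1.2,0,-4.99,0.85,-6.99],[3,0,1.2,0,-4.99,0.85,-6.99],[3,0,0,0,0,0,0]]]'; python3 st.py; python3 plane.py | tail -1
```

```text
clock: 16.62
position: [0.5314, -0.0648, 0.2851]
ee_rot: [0.946, -0.006, -0.0, 0.325]
ft_force: [0.5, 1.3, -0.7]
grip_width: 0.353
grasp_force: 0.0
t 16.62 p [531.4 -64.8 285.1] z [-0.004 -0.615 -0.789] y [-0.011 -0.789  0.615] yaw_y -90.8 q [ 0.46  0.34 -1.02  1.6   0.83  1.75 -2.18] F [ 0.5  1.3 -0.7] w 30.2 g 0.0
rotvec deg [-0.9  0.1 -0.7]
```

```bash
cat > tips.py <<'E'
from h import *
from scipy.spatial.transform import Rotation as R
o=manip.get_obs(); T=o["position"]*1000; M=R.from_quat(o["ee_rot"]).as_matrix()
for n in("scene","top"):
    p,d=eyes.camera(n); np.savez(f"/tmp/{n}5.npz",p=p,d=d); q=(cloud(n,d).reshape(-1,3)*1000-T)@M
    k=(abs(q[:,0])<16)&(abs(q[:,1])<45)&(q[:,2]>-80)&(q[:,2]<10)
    q=q[k]
    for lo in range(-60,10,5):
        m=(q[:,2]>=lo)&(q[:,2]<lo+5)
        if m.any(): print(n,lo,m.sum(),"y",np.percentile(q[m,1],[5,25,50,75,95]).round(0),"x",np.percentile(q[m,0],[5,95]).round(0))
E
python3 tips.py
```

```text
scene -60 23 y [-28. -16.  16.  23.  27.] x [-4. 13.]
scene -55 23 y [-26. -18. -16.  22.  28.] x [-5. 12.]
scene -50 20 y [-24. -16.  15.  23.  28.] x [-4. 12.]
scene -45 24 y [-25. -16.  17.  23.  28.] x [-7. 12.]
scene -40 20 y [-26. -17. -15.  21.  28.] x [-7. 12.]
scene -35 16 y [-18. -17.   1.  20.  22.] x [-7. 12.]
scene -30 3 y [-19. -18. -17. -16. -16.] x [-1. 10.]
top -60 6 y [-16. -14.   6.  22.  29.] x [-12.  -4.]
top -55 6 y [-12.  -3.  20.  29.  31.] x [-11.   4.]
top -50 11 y [-13.   6.  28.  29.  32.] x [-11.   7.]
top -45 12 y [ 6. 25. 29. 31. 32.] x [-12.   4.]
top -40 4 y [-14. -13.   6.  24.  25.] x [-12.  -9.]
top -35 6 y [-16. -14. -12.  15.  25.] x [-12.  -6.]
top -30 1 y [-13. -13. -13. -13. -13.] x [-4. -4.]
```

The tips sit about 28 mm behind the reported TCP. Now I approach along the plate's plane so that they end about 28 mm past its upper end.

```bash
python3 -m crank '[[[3,-0.06,-0.3,-3,-0.3,0.05,-0.3],[3,-0.06,-0.3,-3,-0.3,0.05,-0.3],[3,-0.06,-0.4,-3,-0.3,0,-0.1],[3,-0.06,-0.4,-2.7,0,0,0],[3,0,0,0,0,0,0]]]'; python3 st.py; python3 plane.py|tail -1
```

```text
clock: 17.35
position: [0.5276, -0.0833, 0.1706]
ee_rot: [0.943, -0.015, -0.002, 0.334]
ft_force: [0.0, 0.1, -0.1]
grip_width: 0.356
grasp_force: 0.0
t 17.35 p [527.6 -83.3 170.6] z [-0.014 -0.629 -0.777] y [-0.027 -0.777  0.629] yaw_y -92.0 q [ 0.44  0.44 -0.97  1.75  0.91  1.61 -2.35] F [ 0.   0.1 -0.1] w 30.4 g 0.0
rotvec deg [0.2 0.2 0.3]
```

```bash
python3 -m crank '[[[3,0.1,0.41,-0.33,0,0,0],[3,0,-1,-1.24,0,0,0],[3,0,-1,-1.24,0,0,0],[3,0,-1,-1.24,0,0,0],[3,0,0,0,0,0,0]]]'; python3 st.py; python3 tips.py; python3 - <<'E'
from h import *
from scipy.spatial.transform import Rotation as R
o=manip.get_obs(); T=o["position"]*1000; M=R.from_quat(o["ee_rot"]).as_matrix()
print("E in tool",((np.array([528.6,-98.9,142.8])-T)@M).round(1))
E
```

```text
clock: 17.98
position: [0.5287, -0.109, 0.1296]
ee_rot: [0.943, -0.015, -0.002, 0.334]
ft_force: [-0.6, -0.4, -0.1]
grip_width: 0.353
grasp_force: 0.0
t 17.98 p [ 528.7 -109.   129.6] z [-0.014 -0.629 -0.777] y [-0.027 -0.777  0.629] yaw_y -92.0 q [ 0.46  0.48 -0.94  1.8   0.96  1.54 -2.38] F [-0.6 -0.4 -0.1] w 30.2 g 0.0
scene -60 19 y [-23. -16.  15.  23.  27.] x [-7. 13.]
scene -55 20 y [-27. -17.   1.  25.  27.] x [-6. 14.]
scene -50 15 y [-28. -18. -15.  21.  27.] x [-7. 13.]
scene -45 19 y [-24. -17. -15.  23.  26.] x [-6. 12.]
scene -40 17 y [-23. -19. -15.  20.  27.] x [-6. 13.]
scene -35 9 y [-18. -17. -15.  19.  22.] x [-3. 12.]
scene -30 4 y [-22. -19.  -1.  16.  19.] x [-4. 11.]
scene -20 12 y [-3. -2. -0.  2.  3.] x [-12.  14.]
scene -15 9 y [-3.  3.  3.  4.  5.] x [-6. 12.]
scene -10 7 y [2. 3. 3. 4. 5.] x [-11.  11.]
scene -5 5 y [3. 3. 3. 3. 4.] x [-12.  13.]
scene 0 7 y [3. 4. 4. 4. 5.] x [-14.  11.]
scene 5 8 y [3. 3. 4. 4. 6.] x [-12.  12.]
top -60 3 y [-9. 10. 33. 33. 33.] x [-9. -5.]
top -55 4 y [-16. -13.   2.  18.  22.] x [-12. -10.]
top -50 7 y [-4. 23. 24. 26. 28.] x [-10.   7.]
top -45 6 y [-16.  -5.  25.  26.  30.] x [-9.  5.]
top -40 8 y [-14.  11.  21.  25.  27.] x [-12.   9.]
top -35 2 y [-13.  -5.   5.  15.  23.] x [-8. -4.]
top -30 1 y [18. 18. 18. 18. 18.] x [-6. -6.]
top -25 1 y [5. 5. 5. 5. 5.] x [-12. -12.]
top -20 5 y [-4. -2.  1.  5.  6.] x [-15. -10.]
top -15 2 y [7. 8. 8. 8. 9.] x [-10.  -7.]
top -10 5 y [5. 6. 7. 7. 7.] x [-13.   1.]
top -5 6 y [3. 4. 4. 6. 7.] x [-12.  14.]
top 0 9 y [3. 4. 5. 6. 8.] x [-13.  13.]
top 5 7 y [2. 4. 5. 6. 7.] x [-12.  10.]
E in tool [ -1.    1.  -14.7]
```

The plate is centred between the fingers (smooth face at +4 mm in tool y), with its end about 10 mm ahead of the tips. I advance 37 mm and close.

```bash
python3 -m crank '[[[3,0,-0.8,-1,0,0,0],[3,0,-0.8,-1,0,0,0],[3,0,-0.7,-0.88,0,0,0],[3,0,0,0,0,0,0]]]'; python3 st.py
```

```text
clock: 18.58
position: [0.5289, -0.1314, 0.1011]
ee_rot: [0.943, -0.015, -0.002, 0.334]
ft_force: [-0.3, -0.2, 1.1]
grip_width: 0.348
grasp_force: 0.0
t 18.57 p [ 528.9 -131.4  101.1] z [-0.013 -0.629 -0.777] y [-0.026 -0.777  0.629] yaw_y -92.0 q [ 0.48  0.51 -0.91  1.84  1.    1.49 -2.39] F [-0.3 -0.2  1.1] w 29.7 g 0.0
```

```bash
python3 -m crank '[[[1.5,0,0,0,0,0,0],[0.3,0,0,0,0,0,0],[0.3,0,0,0,0,0,0],[0.3,0,0,0,0,0,0]]]' 60; python3 st.py
```

```text
clock: 19.08
position: [0.5297, -0.1308, 0.1024]
ee_rot: [0.942, -0.015, -0.001, 0.334]
ft_force: [0.1, -3.1, 4.2]
grip_width: 0.079
grasp_force: 61.3
t 19.07 p [ 529.7 -130.8  102.4] z [-0.011 -0.629 -0.777] y [-0.027 -0.777  0.629] yaw_y -92.0 q [ 0.48  0.51 -0.91  1.83  1.    1.49 -2.39] F [ 0.1 -3.1  4.2] w 6.8 g 61.3
```

Gripped at 61 N. I lift straight up, then work out the turn to the final orientation.

```bash
python3 -m crank '[[[0.3,0,0,1,0,0,0],[0.3,0,0,3,0,0,0],[0.3,0,0,5,0,0,0],[0.3,0,0,5,0,0,0],[0.3,0,0,5,0,0,0],[0.3,0,0,3,0,0,0],[0.3,0,0,0,0,0,0]]]'; python3 st.py
cat > fin.py <<'E'
from h import *
import sys
from scipy.spatial.transform import Rotation as R
psi=np.radians(float(sys.argv[1])); s=np.radians(65)
d=np.array([-np.cos(psi)*np.cos(s),-np.sin(psi)*np.cos(s),-np.sin(s)]); n=np.array([np.cos(psi)*np.sin(s),np.sin(psi)*np.sin(s),-np.cos(s)])
G=R.from_matrix(np.c_[np.cross(n,d),n,d]); M=R.from_quat(manip.get_obs()["ee_rot"])
r=(G*M.inv()).as_rotvec(); print("rotvec",np.degrees(r).round(1),np.degrees(np.linalg.norm(r)).round(1))
for f in(.25,.5,.75): print(f,(R.from_rotvec(r*f)*M).as_matrix()[:,2].round(2))
E
python3 fin.py 4.5
```

```text
clock: 19.95
position: [0.5302, -0.1293, 0.3242]
ee_rot: [0.943, -0.014, 0.001, 0.333]
ft_force: [-0.1, 0.2, -1.4]
grip_width: 0.08
grasp_force: 61.1
t 19.95 p [ 530.2 -129.3  324.2] z [-0.007 -0.628 -0.778] y [-0.028 -0.778  0.628] yaw_y -92.1 q [ 0.58  0.26 -1.    1.58  0.83  1.72 -2.04] F [-0.1  0.2 -1.4] w 6.8 g 61.1
rotvec [48.6 52.2 85.3] 111.2
0.25 [ 0.   -0.45 -0.89]
0.5 [-0.08 -0.26 -0.96]
0.75 [-0.23 -0.11 -0.97]
```

```bash
python3 -m crank '[[[0.3,0,2,0.5,3.47,3.73,6.09],[0.3,0,3.3,0.5,3.47,3.73,6.09],[0.3,0,3.4,0,3.47,3.73,6.09],[0.3,0,3.4,0,3.47,3.73,6.09],[0.3,0,3.4,0,3.47,3.73,6.09],[0.3,0,3.4,0,3.47,3.73,6.09],[0.3,0,3.4,0,3.47,3.73,6.09],[0.3,0,3.4,0,3.47,3.73,6.09],[0.3,0,3.4,0,3.47,3.73,6.09],[0.3,0,3.4,0,3.47,3.73,6.09],[0.3,0,3.4,0,3.47,3.73,6.09],[0.3,0,3.4,0,3.47,3.73,6.09],[0.3,0,3.4,0,3.47,3.73,6.09],[0.3,0,2.2,0,3.47,3.73,6.09],[0.3,0,0,0,0,0,0],[0.3,0,0,0,0,0,0]]]'; python3 st.py; python3 fin.py 4.5 | head -1
```

```text
clock: 21.95
position: [0.5261, 0.3008, 0.3215]
ee_rot: [0.694, 0.69, -0.168, -0.121]
ft_force: [-1.0, -0.8, -0.9]
grip_width: 0.078
grasp_force: 61.0
t 21.95 p [526.1 300.8 321.5] z [-0.401 -0.064 -0.914] y [ 0.916 -0.019 -0.4  ] yaw_y -1.2 q [-0.19  0.69 -0.68  0.86  0.18  2.06 -0.77] F [-1.  -0.8 -0.9] w 6.7 g 61.0
rotvec [3.8 1.5 4. ] 5.7
```

j6 is at its limit at this height, so I move in front of the rack and lower there, then correct the turn.

```bash
python3 -m crank '[[[0.3,-2,0.5,0,0,0,0],[0.3,-3,0.5,-1,0,0,0],[0.3,-3,0.5,-2,0,0,0],[0.3,0,0.2,-3,0.6,0.25,0.7],[0.3,0,0.2,-3,0.8,0.3,0.8],[0.3,0,0,-3,0.8,0.3,0.8],[0.3,0,0,0,0.8,0.3,0.8],[0.3,0,0,0,0.8,0.3,0.8],[0.3,0,0,0,0,0,0]]]'; python3 st.py; python3 fin.py 4.5 | head -1
```

```text
clock: 23.08
position: [0.4472, 0.3196, 0.203]
ee_rot: [0.664, 0.717, -0.157, -0.147]
ft_force: [0.6, 0.4, -1.7]
grip_width: 0.079
grasp_force: 61.1
t 23.07 p [447.2 319.6 203. ] z [-0.419 -0.03  -0.908] y [ 0.905  0.07  -0.42 ] yaw_y 4.4 q [-0.08  0.59 -0.74  1.29  0.11  1.73 -0.73] F [ 0.6  0.4 -1.7] w 6.8 g 61.1
rotvec [-0.1  0.2  0.1] 0.2
```

Orientation is now right. I measure the plate in hand, the neighbours and the rack from both views.

```bash
cat > rk.py <<'E'
from h import *
from scipy.spatial.transform import Rotation as R
o=manip.get_obs(); T=o["position"]*1000; M=R.from_quat(o["ee_rot"]).as_matrix()
I={}
for n in("scene","top"):
    p,d=eyes.camera(n); np.savez(f"/tmp/{n}6.npz",p=p,d=d); I[n]=(p,cloud(n,d)*1000)
    q=(I[n][1].reshape(-1,3)-T)@M
    k=(abs(q[:,0])<40)&(abs(q[:,1])<12)&(q[:,2]>-20)&(q[:,2]<180)
    q=q[k]; print(n,len(q),"hand plate z",np.percentile(q[:,2],[2,98]).round(0),"x",np.percentile(q[:,0],[1,50,99]).round(0))
    for lo in range(0,150,25):
        m=(q[:,2]>=lo)&(q[:,2]<lo+25); 
        if m.sum()>3: print(lo,"y",np.percentile(q[m,1],[10,50,90]).round(1),"x",np.percentile(q[m,0],[2,98]).round(0),m.sum())
p,S=I["scene"]; K=S[195:260,320:435].reshape(-1,3); c=p[195:260,320:435].reshape(-1,3).max(1)
s=np.radians(65)
for nm,yc in(("r",254),("l",401)):
    m=(abs(K[:,1]-yc)<34)&(K[:,2]>125)&(K[:,2]<182)&(K[:,0]>500)&(K[:,0]<600)&(c<135); Q=K[m]
    print(nm,m.sum(),"y",np.percentile(Q[:,1],[2,50,98]).round(1),"z",np.percentile(Q[:,2],[2,98]).round(1),"yaw",np.degrees(-np.polyfit(Q[:,1],Q[:,0]-(Q[:,2]-175)/np.tan(s),1)[0]).round(1),"x at z175",np.median(Q[:,0]-(Q[:,2]-175)/np.tan(s)).round(1))
u,v,w,h=300,150,150,110
a=cv2.resize(cv2.cvtColor(p[v:v+h,u:u+w],cv2.COLOR_RGB2BGR),(750,550),interpolation=cv2.INTER_CUBIC); cv2.imwrite("pics/rack.png",a)
E
python3 rk.py
```

```text
scene 311 hand plate z [-14. 124.] x [-28.  -2.  32.]
0 y [3.5 5.  6.2] x [-27.  30.] 55
25 y [3.3 5.1 5.9] x [-27.  31.] 58
50 y [2.7 5.1 6.4] x [-27.  31.] 56
75 y [3.9 5.4 6.8] x [-27.  29.] 53
100 y [3.6 5.6 6.7] x [-28.  32.] 51
top 362 hand plate z [-16. 124.] x [-28.   1.  31.]
0 y [-9.8 -6.5 -2.7] x [-28.  30.] 63
25 y [-10.1  -5.8  -1.6] x [-27.  30.] 64
50 y [-9.5 -5.6 -2.7] x [-28.  30.] 64
75 y [-8.7 -5.  -1.6] x [-28.  32.] 49
100 y [-5.3 -3.7 -1.1] x [-27.  30.] 58
125 y [-3.5 -2.7 -1.6] x [-14.   8.] 4
r 159 y [226.  251.9 282.3] z [126.6 178.2] yaw 3.5 x at z175 563.5
l 159 y [372.9 399.2 430.5] z [126.8 178.4] yaw 4.0 x at z175 550.9
```

View pics/rack.png

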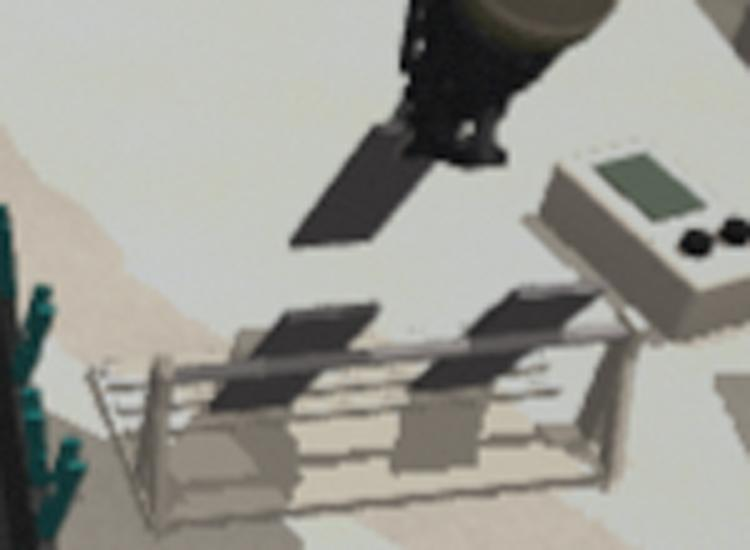

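In the view the plate hangs in front of the gap at crop (360,190), parallel to its neighbours (tops at (330,310) and (555,295)). The foot is 127 mm past the TCP and the back is at +4–5 mm. The gap centre gives a target TCP of about (530,324,129) mm. I approach along the slope with the back just clear of the rail.

```bash
python3 -m crank '[[[0.3,1,0.05,-0.6,0,0,0],[0.3,2,0.1,-1,0,0,0],[0.3,2,0.1,-1,0,0,0],[0.3,2,0.1,-1,0,0,0],[0.3,1.4,0.1,-0.7,0,0,0],[0.3,0.8,0.1,-0.3,0,0,0],[0.3,0,0,0,0,0,0]]]'; python3 st.py; python3 fin.py 4.4|head -1; python3 rk.py
```

```text
clock: 24.05
position: [0.5389, 0.3248, 0.155]
ee_rot: [0.664, 0.716, -0.159, -0.147]
ft_force: [0.2, -0.1, -1.3]
grip_width: 0.083
grasp_force: 61.0
t 24.05 p [538.9 324.8 155. ] z [-0.421 -0.032 -0.907] y [ 0.904  0.069 -0.422] yaw_y 4.4 q [-0.15  0.8  -0.68  1.05  0.2   1.77 -0.67] F [ 0.2 -0.1 -1.3] w 7.1 g 61.0
rotvec [-0.  0.  0.] 0.0
scene 270 hand plate z [-14. 158.] x [-38.  -3.  37.]
0 y [3.7 5.  6.1] x [-27.  26.] 51
25 y [ 3.9  5.2 11. ] x [-32.  31.] 63
50 y [-0.7  1.3  4.6] x [-27.  -5.] 4
75 y [5.2 5.8 6.7] x [-26.  25.] 16
100 y [4.2 5.6 6.6] x [-40.  32.] 47
125 y [0.3 5.6 9.1] x [-37.  27.] 7
top 473 hand plate z [-15. 164.] x [-35.  -0.  36.]
0 y [-10.8  -6.6  -3.1] x [-27.  31.] 67
25 y [-10.   -6.8  -2. ] x [-27.  30.] 58
50 y [-10.4  -6.4  -1.7] x [-27.  28.] 60
75 y [-9.7 -4.9 -1.6] x [-26.  32.] 54
100 y [-7.1 -4.6 -0.3] x [-28.  32.] 54
125 y [-9.2 -3.8  6. ] x [-33.  37.] 41
r 156 y [225.8 252.8 283.8] z [126.9 178.9] yaw 3.6 x at z175 563.1
l 72 y [381.9 416.1 431.8] z [130.9 179.1] yaw 4.4 x at z175 549.5
```

```bash
python3 -m crank '[[[0.3,0.2,0,-0.1,0,0,0],[0.3,-0.42,-0.03,-0.9,0,0,0],[0.3,-0.34,-0.03,-0.72,0,0,0],[0.3,-0.17,-0.01,-0.36,0,0,0],[0.3,0,0,0,0,0,0]]]'; python3 st.py
```

```text
clock: 24.78
position: [0.5313, 0.3238, 0.1345]
ee_rot: [0.664, 0.716, -0.158, -0.147]
ft_force: [0.4, 0.1, -0.9]
grip_width: 0.081
grasp_force: 61.1
t 24.77 p [531.3 323.8 134.5] z [-0.421 -0.032 -0.907] y [ 0.904  0.069 -0.422] yaw_y 4.4 q [-0.14  0.8  -0.68  1.11  0.2   1.73 -0.67] F [ 0.4  0.1 -0.9] w 6.9 g 61.1
```

```bash
python3 -m crank '[[[0.3,-0.08,0,-0.18,0,0,0],[0.3,-0.08,0,-0.18,0,0,0],[0.3,0,0,0,0,0,0]]]'; python3 st.py
```

```text
clock: 25.15
position: [0.5302, 0.324, 0.1312]
ee_rot: [0.664, 0.716, -0.158, -0.147]
ft_force: [2.5, 0.5, 0.1]
grip_width: 0.078
grasp_force: 61.3
t 25.15 p [530.2 324.  131.2] z [-0.42  -0.031 -0.907] y [ 0.904  0.069 -0.421] yaw_y 4.4 q [-0.14  0.8  -0.68  1.11  0.21  1.72 -0.67] F [2.5 0.5 0.1] w 6.7 g 61.3
```

```bash
python3 -m crank '[[[0.3,0.1,0,-0.12,0,0,0],[0.3,0.05,0,-0.12,0,0,0],[0.3,0,0,0,0,0,0]]]'; python3 st.py
```

```text
clock: 25.52
position: [0.5318, 0.3243, 0.1303]
ee_rot: [0.664, 0.716, -0.157, -0.147]
ft_force: [3.1, -0.4, 9.6]
grip_width: 0.079
grasp_force: 62.7
t 25.52 p [531.8 324.3 130.3] z [-0.42  -0.031 -0.907] y [ 0.905  0.07  -0.421] yaw_y 4.4 q [-0.14  0.8  -0.68  1.11  0.21  1.72 -0.67] F [ 3.1 -0.4  9.6] w 6.7 g 62.7
```

```bash
python3 -m crank '[[[0.3,0.1,0,0.05,0,0,0],[0.3,0.1,0,0,0,0,0],[0.3,0,0,0,0,0,0]]]'; python3 st.py
```

```text
clock: 25.9
position: [0.5321, 0.3243, 0.1302]
ee_rot: [0.663, 0.717, -0.159, -0.148]
ft_force: [-4.3, -1.0, 7.5]
grip_width: 0.076
grasp_force: 62.1
t 25.9 p [532.1 324.3 130.2] z [-0.423 -0.032 -0.906] y [ 0.903  0.071 -0.424] yaw_y 4.5 q [-0.15  0.81 -0.68  1.1   0.21  1.72 -0.67] F [-4.3 -1.   7.5] w 6.5 g 62.1
```

Rail contact is felt (Fx −4 N) along with the floor (Fz +7.5 N). I check centring and slope before letting go.

```bash
cat > chk.py <<'E'
from h import *
s=np.tan(np.radians(65))
p,d=eyes.camera("scene"); np.savez("/tmp/fin.npz",p=p,d=d); K=cloud("scene",d).reshape(-1,3)*1000; c=p.reshape(-1,3).max(1)
for nm,yc in(("r",254),("mid",328),("l",401)):
  for lo,hi in((127,150),(150,180)):
    m=(abs(K[:,1]-yc)<34)&(K[:,2]>lo)&(K[:,2]<hi)&(K[:,0]>510)&(K[:,0]<575)&(c<135); Q=K[m]
    e=Q[:,0]+(Q[:,1]-yc)*.077-(Q[:,2]-175)/s
    if m.sum()>5: print(nm,lo,m.sum(),"y",np.percentile(Q[:,1],[3,50,97]).round(1),"zmax",Q[:,2].max().round(1),"x@175",np.median(e).round(1))
p,d=eyes.camera("top"); K=cloud("top",d).reshape(-1,3)*1000; c=p.reshape(-1,3).max(1)
for nm,yc in(("r",254),("mid",328),("l",401)):
    for lo in(30,60,90,120,150):
        m=(abs(K[:,1]-yc)<34)&(K[:,2]>lo)&(K[:,2]<lo+30)&(K[:,0]>450)&(K[:,0]<575)&(c<150);Q=K[m]
        if m.sum()>5: print("top",nm,lo,m.sum(),"y",np.percentile(Q[:,1],[3,50,97]).round(1),"x_off",np.median(Q[:,0]+(Q[:,1]-yc)*.077-(Q[:,2]-175)/s).round(1))
E
python3 chk.py
```

```text
r 127 51 y [224.6 251.9 282.5] zmax 149.3 x@175 564.1
r 150 98 y [226.4 252.7 283. ] zmax 179.5 x@175 563.7
mid 127 31 y [296.4 308.6 334. ] zmax 148.3 x@175 557.5
mid 150 72 y [298.  314.1 324.5] zmax 180.0 x@175 558.4
l 127 29 y [373.4 412.3 428. ] zmax 149.6 x@175 551.2
l 150 54 y [392.6 412.7 432.5] zmax 179.6 x@175 551.2
top r 30 16 y [265.9 272.1 280.1] x_off 553.5
top r 60 12 y [269.5 274.  281.8] x_off 550.7
top mid 30 60 y [298.  326.9 352.5] x_off 547.3
top mid 60 80 y [295.2 318.6 348.7] x_off 544.4
top mid 90 82 y [295.3 323.7 354.1] x_off 545.0
top mid 120 102 y [296.4 320.7 354.2] x_off 546.3
top mid 150 56 y [300.8 316.9 352.1] x_off 546.9
top l 30 69 y [368.8 395.7 425.2] x_off 541.3
top l 60 77 y [370.2 396.4 424.9] x_off 539.7
top l 90 89 y [370.4 393.1 429.7] x_off 539.5
top l 120 104 y [372.6 397.9 429.9] x_off 540.6
top l 150 102 y [374.  402.9 429.7] x_off 542.1
```

The plate is centred (y 295–354 between 225–283 and 370–430) and lies in the neighbours' plane (x 557.9 against a mean of 557.6), with the same top height. I release and withdraw along the slope.

```bash
python3 -m crank '[[[1.2,0,0,0,0,0,0],[2,0,0,0,0,0,0],[2.4,0,0,0,0,0,0],[2.4,0,0,0,0,0,0]]]' 20; python3 st.py; python3 chk.py | grep mid
```

```text
clock: 26.5
position: [0.5333, 0.324, 0.1291]
ee_rot: [0.664, 0.716, -0.158, -0.147]
ft_force: [0.1, -0.4, 0.3]
grip_width: 0.283
grasp_force: 0.0
t 26.5 p [533.3 324.  129.1] z [-0.421 -0.032 -0.907] y [ 0.904  0.069 -0.422] yaw_y 4.4 q [-0.14  0.81 -0.67  1.1   0.21  1.72 -0.67] F [ 0.1 -0.4  0.3] w 24.1 g 0.0
mid 127 33 y [297.  309.7 326.6] zmax 149.9 x@175 557.8
mid 150 93 y [297.9 316.3 331. ] zmax 179.5 x@175 556.7
top mid 30 63 y [295.7 325.8 350. ] x_off 546.7
top mid 60 79 y [295.4 316.9 347.3] x_off 545.2
top mid 90 83 y [296.6 324.5 352.5] x_off 545.3
top mid 120 85 y [296.5 321.8 352.9] x_off 545.6
top mid 150 64 y [298.4 314.9 350.7] x_off 547.1
```

```bash
python3 -m crank '[[[2.4,0.42,0.03,0.9,0,0,0],[2.4,0.84,0.06,1.8,0,0,0],[2.4,0.84,0.06,1.8,0,0,0],[2.4,0.84,0.06,1.8,0,0,0],[2.4,-1,0,4,0,-3,0],[2.4,-4,-1,5,0,-3,0],[2.4,-5,-2,3,0,-3,0],[2.4,-5,-2,0,0,-3,0],[2.4,-3,-2,0,0,0,0],[2.4,0,0,0,0,0,0]]]'; python3 st.py; python3 chk.py; python3 - <<'E'
from h import *
out=[]
for n,(u,v,w,h) in (("scene",(315,180,120,96)),("top",(98,130,110,88))):
    p,d=eyes.camera(n); out.append(cv2.resize(cv2.cvtColor(p[v:v+h,u:u+w],cv2.COLOR_RGB2BGR),(400,320),interpolation=cv2.INTER_CUBIC))
cv2.imwrite("pics/final.png",np.hstack(out))
E
```

```text
clock: 27.85
position: [0.3831, 0.2557, 0.3121]
ee_rot: [0.677, 0.728, -0.087, -0.069]
ft_force: [0.0, 0.1, 1.1]
grip_width: 0.282
grasp_force: 0.0
t 27.85 p [383.1 255.7 312.1] z [-0.219 -0.033 -0.975] y [ 0.973  0.069 -0.221] yaw_y 4.0 q [ 0.09  0.17 -0.79  1.5   0.    1.71 -0.63] F [0.  0.1 1.1] w 24.1 g 0.0
r 127 50 y [224.8 251.6 282.7] zmax 149.5 x@175 564.1
r 150 93 y [225.8 252.1 282.3] zmax 179.9 x@175 563.7
mid 127 55 y [297.6 319.9 355.9] zmax 149.7 x@175 557.8
mid 150 94 y [298.2 326.9 354.4] zmax 179.8 x@175 557.1
l 127 52 y [372.3 395.  427.3] zmax 149.4 x@175 551.7
l 150 98 y [374.3 402.  430.7] zmax 178.6 x@175 551.1
top r 30 67 y [221.5 252.2 279.2] x_off 553.7
top r 60 74 y [223.1 248.3 276.9] x_off 551.3
top r 90 84 y [224.2 251.6 280.5] x_off 551.3
top r 120 101 y [225.1 251.9 282.5] x_off 552.6
top r 150 101 y [226.3 253.  283.1] x_off 554.8
top mid 30 20 y [295.1 301.5 311.8] x_off 548.5
top mid 60 34 y [295.  304.3 317.5] x_off 545.9
top mid 90 53 y [295.1 306.8 327.2] x_off 547.4
top mid 120 61 y [297.4 313.1 332. ] x_off 546.8
top mid 150 78 y [298.7 317.2 341.7] x_off 547.8
```

View pics/final.png

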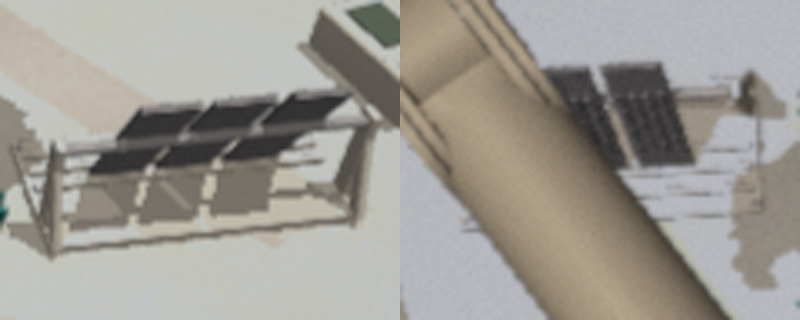

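The three plates stand in line at the same slope (scene crop (160,120), (235,115), (310,105)). The middle one is within about 1.5 mm of midway, the neighbours have not moved, and the arm is clear.

```bash
python3 -c "
from workcell import job; print(job.hand_in())"
```

```text
the job is handed in; nothing more can be done
None
```

The plate now leans on its own in the free place of the rack at the same slope as its neighbours, ribs out and back on the rail, within about 1.5 mm of midway; the neighbours did not shift, and the job was handed in at about 28 s.

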